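# Level the shirt platen of a garment printer

## Task

The shirt platen sits crooked on its stand. Turn the two levelling handwheels by their upright pegs until the platen is level in every direction, within about a degree. Do not press on the platen itself, and leave the bottle, the jar and the spanner where they are.

Things in the scene. Friction and masses are not known exactly. Their poses are not given: they have to be found in the camera images.
- frame: Fixed white stand under the platen, base 280 x 220 x 36 mm with two side lugs for the wheel spindles. Origin on the work surface, midway between the spindles; x points away from the robot's side, y to the left wheel. The platen rests on a ball pivot at (130, 0, 95) mm and on a nut on each spindle at (0, +165) and (0, -165) mm.
- platen: The flat black-topped aluminium platen, 240 (x) x 260 (y) x 12 mm, with a lug at each side round the spindles. Origin at the ball pivot, 12.5 mm below the top face; the plate's centre is at x = -90 mm; its z axis is the normal of the plate, vertical when level. It stays below 140 mm over the work surface at any tilt.
- platen_top (a point): Centre of the platen's top face; z axis is the plate's normal.
- wheel_left (a joint): Angle (rad) of the left (+y) handwheel, a black disc, 100 mm diameter, top face 147 mm over the work surface, fixed in height above the platen's left lug. Grows clockwise seen from above, -2.3 to 2.3; stiff (0.15 N m), stays where left. At 0 its peg points along the frame's +x. The readings at which the platen is level differ each time and are not known beforehand: judge by the platen.
- wheel_right (a joint): The same for the right (-y) handwheel. One rad clockwise on either wheel raises the platen's lug on that side by about 7 mm: it turns the platen by 0.035 rad about the line from the ball pivot to the other wheel's spindle.
- peg_left (a point): Middle of the left wheel's upright steel peg, 16 mm diameter, standing 38 mm above the disc's top face (147 to 185 mm over the work surface), 40 mm off the wheel's axis.
- peg_right (a point): The same for the right wheel's peg (it leans and shifts by up to 4 mm with the platen).
- axis_left (a point): Centre of the left wheel's top face, on its axis, 147 mm over the work surface.
- axis_right (a point): Centre of the right wheel's top face, on its axis.
- ink_bottle: Blue plastic ink bottle, 48 mm diameter, 120 mm tall, loose, standing left of the stand. Origin under its centre.
- white_jar: White screw jar, 64 mm diameter, 75 mm tall, loose, standing right of the stand. Origin under its centre.
- spanner: Steel spanner lying loose on the work surface at the far right of the stand, about 180 mm long. Origin under its middle.

How it is judged:
By the outcome, as a careful person would: the job done as asked, in the order asked, and still so for the second after the job is handed in, with the robot touching nothing.
It also fails if it takes over 43 s, if anything falls off the work surface, if the arm or the gripper's body presses on something with over 40 N, if the wrist force passes 120 N, or if a joint passes its speed limit or range.

## Robot

A 6-joint arm with a two-finger parallel gripper is mounted at the origin on the work surface. World frame = base frame: x ahead of the robot, y to its left, z up, the work surface at z = 0. Lengths are in mm, angles in rad, forces in N, time in s.
With the tool pointing down it reaches from about 300 to 775 mm from the base axis. Payload 14.6 kg.
Tool frame: the origin (TCP) lies on the centre line of the jaws, within the pads' length; the fingertips stand ahead of it and the grasp point (between the pads) is the TCP (manip.tip_reach is the z of the fingertips in the tool frame, in mm); z points along the fingers, y is the direction in which the jaws open and shut (so a half turn about z gives the same grasp; the last joint's range is limited). The gripper opens to 94 mm and grips with 3 to 60 N. Pads are 16 mm wide; open, the fingers measure 119 mm over their backs; the gripper's body (75 mm by 177 mm) begins 78 mm behind the grasp point.
Start: joints at [-1.416, 0.3, 1.521, -0, 1.321, -0.067], TCP at [120.986, -536.518, 224.446] pointing down, gripper open.
Joint ranges: [-3.03, 3.03], [-0.79, 2.21], [0.23, 2.52], [-1.04, 4.18], [0, 3.07], [-2.55, 2.55]. Speed limits (rad/s): [2.22, 2.22, 2.57, 3.14, 3.14, 3.14].

## Interface

Orientations are given as [roll, pitch, yaw] about the fixed x, y, z axes, in that order (R = Rz(yaw) Ry(pitch) Rx(roll)).
In Python, from cell import manip, camera, search_frame, masks_of, tip_of gives the robot as it stands.
- The arm moves only by the tool send_rows, never from a script. Its argument "plan" is a list of rows, each an object with "travel": the shift along the tool's x, y, z in mm, a list of three; "delta_rot": the turn, a rotation vector about the tool's x, y, z in degrees, a list of three; "fingers": the gripper's target within -1 to 1 (shut at 1, half-way at 0, fully open at -1). In form: [{"travel": [dx, dy, dz], "delta_rot": [wx, wy, wz], "fingers": fingers}, ...]. A call has 1 to 20 rows; each row shifts and turns the commanded pose from where the row before left it, along the tool's axes as they then stand; what a row does not reach is not made up. A row lasts 1/8 s, in which the tool goes at most 62.5 mm and 10.7 degrees, less where a joint would pass 70% of its speed; a pose out of reach is approached as far as the arm can. A call is refused whole if a number of a shift passes 62.5 or a number of a turn 10.7, either way. A call with a gripper value outside its range is refused whole. The fingers move at their own pace and stop on an object; "grip_force" is the grip in N (left out, the last holds). Time passes only in rows, so rows that do not move let the fingers close. It gives the time, the measured TCP pose, the force and the opening at its end, in the units of the state.
- manip.read_state(): the state, without advancing time (a new reading comes with each control period).
- camera(name): name is "side" or "top"; returns a dict with "color" (420x560x3 uint8, red, green, blue), "z_map" (420x560 float32, mm along the optical axis (not along the pixel's ray), 0 where there is no reading), "fov_y" (degrees; the focal length in pixels is half the picture's height over the tangent of half this angle, whatever the lens; pixels are square), "cx", "cy" (the principal point, pixels), "world_from_camera" (4x4, takes a point from camera to world coordinates). Camera axes: x right, y up, looking along -z (the intrinsics and any distortion apply to the point x, -y, -z); pixel columns grow to the right and rows downward; lengths in mm; the calibration is good to about 2 mm. A picture is of the moment at which its call begins.
- manip.sign_off(): hands the job in, once; it reports no verdict.
Trained networks look in the newest picture that a camera, given by its name, has taken for a name from the list of things; names that differ only in an ending like _2 or _b are one class to them, and where a whole thing is asked for, a point or a joint stands for the part that bears it (a point fixed in the world has none). Each returns a list of dicts, best first, with "confidence" (0 to 1); they miss things now and then, are a little off and sometimes report something else, mostly with a low value. They report only what shows in the picture. A call takes as long as a camera call.
- search_frame(name, camera): "at" ([x, y, z] in mm, in the coordinates of the camera as it stood for that picture, good to about 4 mm: the middle of the surface that is visible of it).
- masks_of(name, camera): "region" (420x560 bool, what is visible of it).
- tip_of(name, camera): "at" ([x, y, z] in mm, in the coordinates of the camera as it stood for that picture, good to about 4 mm: a listed point, or the origin of a listed thing).
The state is a dict: "clock": time; "joints": joint angles; "qd": joint speeds; "effort": joint torques, N m; "eef_pos": TCP position; "eef_rot": TCP orientation; "wrist_force": force on the tool from outside, world axes, zero at the start; "moment": the same for the moment, N m; "finger_gap": finger opening in mm.
Only numpy, scipy, OpenCV 4.12 (cv2) and the standard library are available. Lean on these libraries where they do the work, as an engineer would, in place of code of your own. Each camera call takes 0.05 s, during which the arm holds its last target. There are 200 camera calls.

## Working session

There is one attempt and no reset: what is moved stays moved. The work goes in short steps, Python scripts to look and compute and a tool call to move; the robot and the scene stay as the last step left them, time stands still between calls to the robot, and variables do not carry over. Pictures are saved under pics/ and viewed, about 8 in all and at most 12, crops included, and the job is handed in when it is done.

Besides the shell and the picture viewer there is one more tool, called after ">>>" by a JSON object that holds its "method" and its "body". send_rows: Moves the arm, as the interface text tells. Its arguments: {"type":"object","properties":{"plan":{"type":"array"},"grip_force":{"type":"number"}},"required":["plan"]}

```bash
mkdir -p pics; ls
cat > h.py <<'E'
import numpy as np, cv2
from cell import manip, camera, search_frame, masks_of, tip_of
def W(c,p): return (c["world_from_camera"]@np.append(p,1))[:3]
def cloud(c):
    z=c["z_map"].astype(float);h,w=z.shape
    f=h/2/np.tan(np.radians(c["fov_y"])/2)
    u,v=np.meshgrid(np.arange(w),np.arange(h))
    P=np.stack([(u-c["cx"])*z/f,-(v-c["cy"])*z/f,-z],-1)
    T=c["world_from_camera"];return P@T[:3,:3].T+T[:3,3], z>0
E
python3 - <<'E'
from h import *
print(manip.tip_reach,manip.read_state())
for n in("side","top"):
    c=camera(n);cv2.imwrite(f"pics/{n}0.png",c["color"][...,::-1])
    print(n,{k:v for k,v in c.items() if k not in("color","z_map")})
    for t in("frame","platen","platen_top","peg_left","peg_right","axis_left","axis_right","ink_bottle","white_jar","spanner"):
        print(t,[(np.round(W(c,d["at"])),round(d["confidence"],2)) for d in tip_of(t,n)[:2]])
E
```

```text
pics
19.0 {'clock': 0.0, 'joints': array([-1.41555920e+00,  3.00519723e-01,  1.52160706e+00, -1.72796090e-05,
        1.32068580e+00, -6.66287648e-02]), 'qd': array([-7.40244820e-04,  6.90589694e-04, -4.20514455e-04, -8.84371577e-05,
       -1.22564584e-03, -8.47454636e-04]), 'effort': array([ 3.97178010e-03, -5.31796753e+01, -3.52732015e+01,  7.09800725e-02,
        2.44419841e-02, -9.05893148e-05]), 'eef_pos': array([ 120.96671313, -536.27799057,  223.84865372]), 'eef_rot': array([-3.14037431e+00, -6.45229430e-05,  2.21870140e-01]), 'wrist_force': array([ 0.20380201, -0.30052806, -0.61734416]), 'moment': array([-0.04374277,  0.01100039, -0.01493605]), 'finger_gap': 93.78582782892373}
side {'fov_y': 50.08199119364518, 'cx': 278.67292715571546, 'cy': 210.95581613026587, 'world_from_camera': array([[-8.44004552e-01,  4.13736091e-01, -3.41289850e-01,
         1.41192718e+02],
       [-5.36313896e-01, -6.45270120e-01,  5.44053193e-01,
         6.84601653e+02],
       [ 4.87029917e-03,  6.42221861e-01,  7.66503334e-01,
         1.09517973e+03],
       [ 0.00000000e+00,  0.00000000e+00,  
[... 796 characters left out ...]
         1.26381552e+01],
       [ 1.20888989e-02,  6.67586001e-02,  9.97695920e-01,
         1.43856371e+03],
       [ 0.00000000e+00,  0.00000000e+00,  0.00000000e+00,
         1.00000000e+00]])}
frame [(array([510.,  -0.,  -2.]), 0.93)]
platen [(array([642.,  -9.,  98.]), 0.97)]
platen_top [(array([ 625., -271.,   -1.]), 0.49)]
peg_left [(array([502., 120., 167.]), 0.67)]
peg_right [(array([ 506., -133.,  166.]), 0.59)]
axis_left [(array([516., 164., 148.]), 0.88)]
axis_right [(array([ 506., -169.,  143.]), 0.69)]
ink_bottle [(array([484., 345.,  -2.]), 0.77), (array([553.,  -9., 107.]), 0.48)]
white_jar [(array([ 464., -330.,   -0.]), 0.93)]
spanner [(array([ 627., -272.,    1.]), 0.55)]
```

```bash
cat >> h.py <<'E'
def plane(n):
    c=camera(n);m=masks_of("platen",n)
    if not m: return c,None
    P,ok=cloud(c);reg=cv2.erode(m[0]["region"].astype(np.uint8),np.ones((7,7)))>0
    q=P[reg&ok];q=q[(q[:,2]>85)&(q[:,2]<145)]
    q=q[(abs(q[:,1]+5)<120)&(q[:,0]>440)&(q[:,0]<660)]
    for i in range(6):
        A=np.c_[q[:,:2]-[552,-6],np.ones(len(q))]
        s=np.linalg.lstsq(A,q[:,2],rcond=None)[0];r=q[:,2]-A@s
        q=q[abs(r)<max(2.0,2*np.median(abs(r)))]
    return c,(np.degrees(s[:2]),s[2],len(q),r.std())
YAW=-0.036
def report(s):
    g=np.radians(s[0]);ex=np.array([np.cos(YAW),np.sin(YAW)]);ey=np.array([-ex[1],ex[0]])
    gx,gy=g@ex,g@ey   # dz/dx, dz/dy in frame
    # height err at lugs relative to pivot plane: lug at (-130, +-165)
    hl,hr=-130*gx+165*gy,-130*gx-165*gy
    print("slope deg frame",np.degrees([gx,gy]).round(2),"z",round(s[1],1),s[2],"res",round(s[3],2),"turn cw needed L,R rad",round(-hl/7,2),round(-hr/7,2))
E
python3 - <<'E'
from h import *
for n in("side","top"):
    c,s=plane(n);print(n); report(s)
a=cv2.imread("pics/side0.png");b=cv2.imread("pics/top0.png")
cv2.imwrite("pics/both.png",cv2.resize(np.vstack([a[60:360],b[60:360]]),None,fx=1,fy=1))
E
```

```text
side
slope deg frame [-1.18  4.39] z 109.8 3081 res 1.06 turn cw needed L,R rad -2.19 1.42
top
slope deg frame [-1.1   4.49] z 108.5 4454 res 1.27 turn cw needed L,R rad -2.21 1.49
```

View pics/both.png

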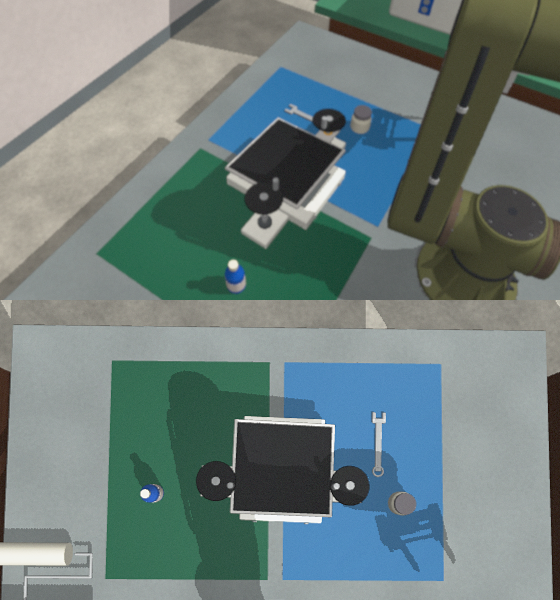

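```bash
cat >> h.py <<'E'
def wheels(n="top"):
    c=camera(n);P,ok=cloud(c)
    for nm,a in(("L",(515.5,163.5)),("R",(503,-169))):
        d=np.hypot(P[...,0]-a[0],P[...,1]-a[1]);q=P[ok&(d<75)]
        disc=q[(q[:,2]>132)&(q[:,2]<153)];pg=q[(q[:,2]>165)&(q[:,2]<195)]
        ctr,r=cv2.minEnclosingCircle(disc[:,:2].astype(np.float32))
        p=np.median(pg,0) if len(pg) else None
        print(n,nm,"axis",np.round(ctr,1),"r",round(r,1),"mean",disc.mean(0).round(1),len(disc),"peg",None if p is None else p.round(1),len(pg), None if p is None else np.round(np.arctan2(-(p[1]-ctr[1]),p[0]-ctr[0])+YAW,2))
E
python3 - <<'E'
from h import *
wheels("top");wheels("side")
E
```

```text
top L axis [516.3 159.2] r 49.7 mean [516.8 160.  146. ] 1208 peg [505.8 120.1 183.6] 39 1.8
top R axis [ 508.1 -172.6] r 49.6 mean [ 508.2 -173.3  145.9] 1181 peg [ 505.5 -133.3  185.5] 41 -1.67
side L axis [515.3 161. ] r 49.9 mean [513.8 163.4 147.6] 970 peg [502.4 124.  181.8] 53 1.87
side R axis [ 507.5 -170.7] r 50.8 mean [ 504.4 -169.8  147.3] 559 peg [ 503.  -128.5  181.4] 46 -1.71
```

>>> {"method": "send_rows", "body": {"plan": [{"travel": [20, -13, 0], "delta_rot": [0, 0, 0], "fingers": 0.1}, {"travel": [38, -25.5, 0], "delta_rot": [0, 0, 0], "fingers": 0.1}, {"travel": [38, -25.5, 0], "delta_rot": [0, 0, 0], "fingers": 0.1}, {"travel": [38, -25.5, 0], "delta_rot": [0, 0, 0], "fingers": 0.1}, {"travel": [38, -25.5, 0], "delta_rot": [0, 0, 0], "fingers": 0.1}, {"travel": [38, -25.5, 0], "delta_rot": [0, 0, 0], "fingers": 0.1}, {"travel": [38, -25.5, 0], "delta_rot": [0, 0, 0], "fingers": 0.1}, {"travel": [38, -25.5, 0], "delta_rot": [0, 0, 0], "fingers": 0.1}, {"travel": [38, -25.5, 0], "delta_rot": [0, 0, 0], "fingers": 0.1}, {"travel": [38, -25.5, 0], "delta_rot": [0, 0, 0], "fingers": 0.1}, {"travel": [38, -25.5, 0], "delta_rot": [0, 0, 0], "fingers": 0.1}, {"travel": [38, -25.5, 0], "delta_rot": [0, 0, 0], "fingers": 0.1}, {"travel": [25, -16, 0], "delta_rot": [0, 0, 0], "fingers": 0.1}, {"travel": [0, 0, 0], "delta_rot": [0, 0, -10.3], "fingers": 0.1}, {"travel": [0, 0, 0], "delta_rot": [0, 0, -10.3], "fingers": 0.1}, {"travel": [0, 0, 0], "delta_rot": [0, 0, -10.3], "fingers": 0.1}, {"travel": [0, 0, 0], "delta_rot": [0, 0, -10.3], "fingers": 0.1}, {"travel": [0, 0, 0], "delta_rot": [0, 0, -10.3], "fingers": 0.1}, {"travel": [0, 0, 0], "delta_rot": [0, 0, -10.3], "fingers": 0.1}, {"travel": [0, 0, 0], "delta_rot": [0, 0, -10.3], "fingers": 0.1}], "grip_force": 15}}

```text
clock: 3.9
eef_pos: [504.2, -131.6, 224.5]
eef_rot: [3.142, -0.0, 1.487]
wrist_force: [-0.4, 0.2, -0.3]
finger_gap: 42.5
```

>>> {"method": "send_rows", "body": {"plan": [{"travel": [0, 0, 0], "delta_rot": [0, 0, -10], "fingers": 0.1}, {"travel": [0, 0, 15], "delta_rot": [0, 0, 0], "fingers": 0.1}, {"travel": [0, 0, 15], "delta_rot": [0, 0, 0], "fingers": 0.1}, {"travel": [0, 0, 12], "delta_rot": [0, 0, 0], "fingers": 0.1}, {"travel": [0, 0, 8], "delta_rot": [0, 0, 0], "fingers": 0.1}, {"travel": [0, 0, 0], "delta_rot": [0, 0, 0], "fingers": 1}, {"travel": [0, 0, 0], "delta_rot": [0, 0, 0], "fingers": 1}, {"travel": [0, 0, 0], "delta_rot": [0, 0, 0], "fingers": 1}, {"travel": [0, 0, 0], "delta_rot": [0, 0, 0], "fingers": 1}], "grip_force": 15}}

```text
clock: 5.03
eef_pos: [504.7, -132.8, 174.8]
eef_rot: [3.141, 0.0, 1.655]
wrist_force: [1.3, 0.2, 2.5]
finger_gap: 16.3
```

>>> {"method": "send_rows", "body": {"plan": [{"travel": [-0.15, 3.49, 0], "delta_rot": [0, 0, 5], "fingers": 1}, {"travel": [-0.15, 3.49, 0], "delta_rot": [0, 0, 5], "fingers": 1}, {"travel": [-0.15, 3.49, 0], "delta_rot": [0, 0, 5], "fingers": 1}, {"travel": [-0.15, 3.49, 0], "delta_rot": [0, 0, 5], "fingers": 1}, {"travel": [-0.15, 3.49, 0], "delta_rot": [0, 0, 5], "fingers": 1}, {"travel": [-0.15, 3.49, 0], "delta_rot": [0, 0, 5], "fingers": 1}, {"travel": [-0.15, 3.49, 0], "delta_rot": [0, 0, 5], "fingers": 1}, {"travel": [-0.15, 3.49, 0], "delta_rot": [0, 0, 5], "fingers": 1}, {"travel": [0, 0, 0], "delta_rot": [0, 0, 0], "fingers": 1}]}}

```text
clock: 6.15
eef_pos: [530.7, -139.8, 173.7]
eef_rot: [-3.14, 0.001, 0.957]
wrist_force: [1.8, -0.2, -8.1]
finger_gap: 16.6
```

Run:
```python
from h import *
for n in("side","top"):
    c,s=plane(n);print(n); s and report(s)
```

```text
side
slope deg frame [-2.18  3.56] z 111.4 3146 res 1.07 turn cw needed L,R rad -2.17 0.76
top
slope deg frame [-2.18  3.54] z 110.1 3779 res 1.12 turn cw needed L,R rad -2.16 0.75
```

>>> {"method": "send_rows", "body": {"plan": [{"travel": [-0.14, 3.35, 0], "delta_rot": [0, 0, 4.8], "fingers": 1}, {"travel": [-0.14, 3.35, 0], "delta_rot": [0, 0, 4.8], "fingers": 1}, {"travel": [-0.14, 3.35, 0], "delta_rot": [0, 0, 4.8], "fingers": 1}, {"travel": [-0.14, 3.35, 0], "delta_rot": [0, 0, 4.8], "fingers": 1}, {"travel": [-0.14, 3.35, 0], "delta_rot": [0, 0, 4.8], "fingers": 1}, {"travel": [-0.14, 3.35, 0], "delta_rot": [0, 0, 4.8], "fingers": 1}, {"travel": [-0.14, 3.35, 0], "delta_rot": [0, 0, 4.8], "fingers": 1}, {"travel": [-0.14, 3.35, 0], "delta_rot": [0, 0, 4.8], "fingers": 1}, {"travel": [-0.14, 3.35, 0], "delta_rot": [0, 0, 4.8], "fingers": 1}, {"travel": [0, 0, 0], "delta_rot": [0, 0, 0], "fingers": 1}, {"travel": [0, 0, 0], "delta_rot": [0, 0, 0], "fingers": 0.1}, {"travel": [0, 0, 0], "delta_rot": [0, 0, 0], "fingers": 0.1}, {"travel": [0, 0, 0], "delta_rot": [0, 0, 0], "fingers": 0.1}, {"travel": [0, 0, -15], "delta_rot": [0, 0, 0], "fingers": 0.1}, {"travel": [0, 0, -20], "delta_rot": [0, 0, 0], "fingers": 0.1}, {"travel": [0, 0, -20], "delta_rot": [0, 0, 0], "fingers": 0.1}, {"travel": [0, 0, 0], "delta_rot": [0, 0, 0], "fingers": 0.1}]}}

```text
clock: 8.48
eef_pos: [547.7, -164.8, 231.7]
eef_rot: [3.14, -0.003, 0.203]
wrist_force: [0.6, 0.0, 0.5]
finger_gap: 42.5
```

Run:
```python
from h import *
for n in("side","top"):
    c,s=plane(n);print(n); s and report(s)
wheels("side")
```

```text
side
slope deg frame [-3.3   2.75] z 113.0 3163 res 1.07 turn cw needed L,R rad -2.2 0.06
top
slope deg frame [-3.25  2.67] z 111.8 3872 res 1.16 turn cw needed L,R rad -2.15 0.04
side L axis [515.8 160.3] r 51.1 mean [514.  163.4 147.6] 963 peg [502.8 125.2 181.8] 53 1.89
side R axis [ 504.9 -172.3] r 51.6 mean [ 503.5 -167.8  147.5] 601 peg [ 544.5 -158.7  178.5] 37 -0.37
```

>>> {"method": "send_rows", "body": {"plan": [{"travel": [2, -36.2, 0], "delta_rot": [0, 0, 0], "fingers": 0.1}, {"travel": [2, -36.2, 0], "delta_rot": [0, 0, 0], "fingers": 0.1}, {"travel": [2, -36.2, 0], "delta_rot": [0, 0, 0], "fingers": 0.1}, {"travel": [2, -36.2, 0], "delta_rot": [0, 0, 0], "fingers": 0.1}, {"travel": [2, -36.2, 0], "delta_rot": [0, 0, 0], "fingers": 0.1}, {"travel": [2, -36.2, 0], "delta_rot": [0, 0, 0], "fingers": 0.1}, {"travel": [2, -36.2, 0], "delta_rot": [0, 0, 0], "fingers": 0.1}, {"travel": [1.5, -36.2, 0], "delta_rot": [0, 0, 0], "fingers": 0.1}, {"travel": [0, 0, 0], "delta_rot": [0, 0, -10.3], "fingers": 0.1}, {"travel": [0, 0, 0], "delta_rot": [0, 0, -10.3], "fingers": 0.1}, {"travel": [0, 0, 0], "delta_rot": [0, 0, -10.3], "fingers": 0.1}, {"travel": [0, 0, 0], "delta_rot": [0, 0, -10.3], "fingers": 0.1}, {"travel": [0, 0, 0], "delta_rot": [0, 0, -10.3], "fingers": 0.1}, {"travel": [0, 0, 0], "delta_rot": [0, 0, -10.3], "fingers": 0.1}, {"travel": [0, 0, 10], "delta_rot": [0, 0, 0], "fingers": 0.1}, {"travel": [0, 0, 0], "delta_rot": [0, 0, 0], "fingers": 0.1}]}}

```text
clock: 10.72
eef_pos: [503.6, 122.1, 218.2]
eef_rot: [-3.14, 0.001, 1.277]
wrist_force: [-0.4, 0.2, -0.1]
finger_gap: 42.0
```

>>> {"method": "send_rows", "body": {"plan": [{"travel": [0, 0, 15], "delta_rot": [0, 0, 0], "fingers": 0.1}, {"travel": [0, 0, 15], "delta_rot": [0, 0, 0], "fingers": 0.1}, {"travel": [0, 0, 10], "delta_rot": [0, 0, 0], "fingers": 0.1}, {"travel": [0, 0, 4], "delta_rot": [0, 0, 0], "fingers": 0.1}, {"travel": [0, 0, 0], "delta_rot": [0, 0, 0], "fingers": 1}, {"travel": [0, 0, 0], "delta_rot": [0, 0, 0], "fingers": 1}, {"travel": [0, 0, 0], "delta_rot": [0, 0, 0], "fingers": 1}, {"travel": [0, 0, 0], "delta_rot": [0, 0, 0], "fingers": 1}]}}

```text
clock: 11.72
eef_pos: [504.4, 122.1, 175.8]
eef_rot: [3.14, -0.0, 1.281]
wrist_force: [2.3, -2.1, 0.9]
finger_gap: 15.7
```

>>> {"method": "send_rows", "body": {"plan": [{"travel": [0.18, 3.83, 0], "delta_rot": [0, 0, -5.5], "fingers": 1}, {"travel": [0.18, 3.83, 0], "delta_rot": [0, 0, -5.5], "fingers": 1}, {"travel": [0.18, 3.83, 0], "delta_rot": [0, 0, -5.5], "fingers": 1}, {"travel": [0.18, 3.83, 0], "delta_rot": [0, 0, -5.5], "fingers": 1}, {"travel": [0.18, 3.83, 0], "delta_rot": [0, 0, -5.5], "fingers": 1}, {"travel": [0.18, 3.83, 0], "delta_rot": [0, 0, -5.5], "fingers": 1}, {"travel": [0.18, 3.83, 0], "delta_rot": [0, 0, -5.5], "fingers": 1}, {"travel": [0.18, 3.83, 0], "delta_rot": [0, 0, -5.5], "fingers": 1}, {"travel": [0.18, 3.83, 0], "delta_rot": [0, 0, -5.5], "fingers": 1}, {"travel": [0.18, 3.83, 0], "delta_rot": [0, 0, -5.5], "fingers": 1}, {"travel": [0, 0, 0], "delta_rot": [0, 0, 0], "fingers": 1}]}}

```text
clock: 13.1
eef_pos: [540.4, 129.1, 175.8]
eef_rot: [3.141, 0.0, 2.241]
wrist_force: [0.1, -0.8, 4.2]
finger_gap: 15.4
```

Run:
```python
from h import *
for n in("side","top"):
    c,s=plane(n);print(n); s and report(s)
```

```text
side
top
slope deg frame [-1.71  1.39] z 109.5 3654 res 1.2 turn cw needed L,R rad -1.13 0.02
```

>>> {"method": "send_rows", "body": {"plan": [{"travel": [0.18, 3.76, 0], "delta_rot": [0, 0, -5.4], "fingers": 1}, {"travel": [0.18, 3.76, 0], "delta_rot": [0, 0, -5.4], "fingers": 1}, {"travel": [0.18, 3.76, 0], "delta_rot": [0, 0, -5.4], "fingers": 1}, {"travel": [0.18, 3.76, 0], "delta_rot": [0, 0, -5.4], "fingers": 1}, {"travel": [0.18, 3.76, 0], "delta_rot": [0, 0, -5.4], "fingers": 1}, {"travel": [0.18, 3.76, 0], "delta_rot": [0, 0, -5.4], "fingers": 1}, {"travel": [0.18, 3.76, 0], "delta_rot": [0, 0, -5.4], "fingers": 1}, {"travel": [0.18, 3.76, 0], "delta_rot": [0, 0, -5.4], "fingers": 1}, {"travel": [0.18, 3.76, 0], "delta_rot": [0, 0, -5.4], "fingers": 1}, {"travel": [0.18, 3.76, 0], "delta_rot": [0, 0, -5.4], "fingers": 1}, {"travel": [0.18, 3.76, 0], "delta_rot": [0, 0, -5.4], "fingers": 1}, {"travel": [0.18, 3.76, 0], "delta_rot": [0, 0, -5.4], "fingers": 1}, {"travel": [0, 0, 0], "delta_rot": [0, 0, 0], "fingers": 1}]}}

```text
clock: 14.92
eef_pos: [553.4, 169.5, 175.6]
eef_rot: [-3.141, -0.002, -2.911]
wrist_force: [-9.2, -3.5, 8.3]
finger_gap: 16.0
```

Run:
```python
from h import *
for n in("side","top"):
    c,s=plane(n);print(n); s and report(s)
```

```text
side
slope deg frame [-0.22  0.02] z 107.7 1720 res 1.07 turn cw needed L,R rad -0.08 -0.06
top
```

>>> {"method": "send_rows", "body": {"plan": [{"travel": [0, 0, 0], "delta_rot": [0, 0, 0], "fingers": 0.1}, {"travel": [0, 0, 0], "delta_rot": [0, 0, 0], "fingers": 0.1}, {"travel": [0, 0, 0], "delta_rot": [0, 0, 0], "fingers": 0.1}, {"travel": [0, 0, -15], "delta_rot": [0, 0, 0], "fingers": 0.1}, {"travel": [0, 0, -20], "delta_rot": [0, 0, 0], "fingers": 0.1}, {"travel": [0, 0, -30], "delta_rot": [0, 0, 0], "fingers": 0.1}, {"travel": [30, 30, 0], "delta_rot": [0, 0, 0], "fingers": 0.1}, {"travel": [30, 30, 0], "delta_rot": [0, 0, 0], "fingers": 0.1}, {"travel": [30, 30, 0], "delta_rot": [0, 0, 0], "fingers": 0.1}, {"travel": [30, 30, 0], "delta_rot": [0, 0, 0], "fingers": 0.1}, {"travel": [30, 30, 0], "delta_rot": [0, 0, 0], "fingers": 0.1}, {"travel": [20, 20, 0], "delta_rot": [0, 0, 0], "fingers": 0.1}, {"travel": [0, 0, 0], "delta_rot": [0, 0, 0], "fingers": 0.1}]}}

```text
clock: 16.75
eef_pos: [349.2, 297.1, 241.7]
eef_rot: [3.141, 0.001, -2.909]
wrist_force: [0.1, -1.3, 0.1]
finger_gap: 42.3
```

Run:
```python
from h import *
for i in range(2):
  for n in("side","top"):
    c,s=plane(n);print(n); s and report(s)
    cv2.imwrite(f"pics/{n}9.png",c["color"][...,::-1])
for t in("ink_bottle","white_jar","spanner"):
    print(t,[(np.round(W(c,d["at"])),round(d["confidence"],2)) for d in tip_of(t,"top")[:1]])
a=cv2.imread("pics/side9.png");b=cv2.imread("pics/top9.png")
cv2.imwrite("pics/both9.png",np.vstack([a[60:360],b[60:360]]))
```

```text
side
slope deg frame [-0.48  0.03] z 108.3 1046 res 1.07 turn cw needed L,R rad -0.17 -0.14
top
slope deg frame [0.2  0.02] z 106.6 4210 res 1.17 turn cw needed L,R rad 0.06 0.07
side
slope deg frame [-0.11  0.02] z 107.9 1048 res 1.11 turn cw needed L,R rad -0.04 -0.03
top
slope deg frame [ 0.14 -0.  ] z 106.6 4210 res 1.18 turn cw needed L,R rad 0.05 0.04
ink_bottle [(array([485., 341.,  -4.]), 0.66)]
white_jar [(array([ 464., -328.,   -4.]), 0.85)]
spanner [(array([ 626., -273.,   -1.]), 0.74)]
```

View pics/both9.png

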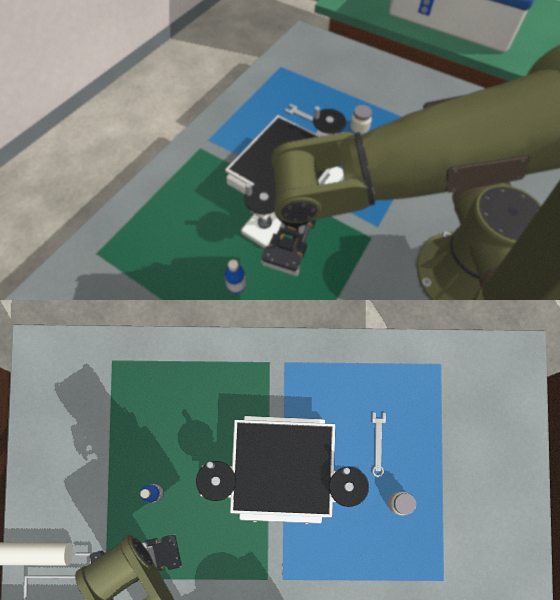

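Run:
```python
from h import *
c=camera("top");P,ok=cloud(c)
q=P[ok&(abs(P[...,2])<12)&(abs(P[...,1])<400)&(P[...,0]>250)&(P[...,0]<800)]
A=np.c_[q[:,:2],np.ones(len(q))]
for i in range(4):
    s=np.linalg.lstsq(A,q[:,2],rcond=None)[0];k=abs(q[:,2]-A@s)<3;A,q=A[k],q[k]
print("table slope deg",np.degrees(s[:2]),len(q))
manip.sign_off()
```

```text
table slope deg [0.03375677 0.01008161] 28173
the job is handed in; nothing more can be done
```

I gripped each handwheel by its peg and turned it along its arc: the right wheel about 1.4 rad clockwise, the left about 2.1 rad counter-clockwise. The job was handed in at about 17 s on the robot's clock.

- **Level:** With the arm retreated and touching nothing, the last top-camera readings put the platen's tilt at 0.14° to 0.20° front to back and 0.02° or less side to side. The work surface itself read 0.03° in that camera, so the camera adds little error.
- **Where the cameras disagreed:** The side camera, with the arm covering part of the platen, gave −0.48° and then −0.11° front to back, and about 0.02° side to side. Every reading is well within a degree.
- **Other objects:** The bottle, jar and spanner were found where they started, within the cameras' error of about 4 mm. Nothing was pressed on the platen, and the wrist force after each move never read above about 13 N.

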